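# Turn the finished couplers over and stow them behind the gate

## Task

Slide the vise jaw open, lift the finished coupler out, set it in the spring clip and let go, then regrasp it from the other side so that you can stand it red cover down, threaded port up, in the finished-parts tray. Then, if another coupler is waiting on the mat, turn it over through the clip and stow it in the same way. Put the bronze unions from the mat in the tray too, leave the gate shut and the other things on the bench where they are.

Things in the scene. Friction and masses are not known exactly. Their poses are not given: they have to be found in the camera images.
- coupler_a: straight hose coupler, 130 mm long, 34 mm thick, 250 g. Origin at mid-length on its axis, +z along the axis to the red dust cover. Along z: bronze 32 mm hex end -65 (flat face) to -55, neck 20 mm thick to -47, plain nickel barrel to +41, red cover to its flat end at +65 (34 mm). At the start it is held hex end down, red cover up, in the vise.
- coupler_b: straight hose coupler, 130 mm long, 34 mm thick, 250 g. Origin at mid-length on its axis, +z along the axis to the red dust cover. Along z: bronze 32 mm hex end -65 (flat face) to -55, neck 20 mm thick to -47, plain nickel barrel to +41, red cover to its flat end at +65 (34 mm). At the start it stands hex end down, red cover up, on the mat; may be absent.
- union_a: bronze union, the same either way up: 50 mm tall, 44 mm diameter ends, round its middle a hex collar 22 mm high, 48 mm across flats and 55 mm across corners; about 220 g; origin at its centre, +z along its axis. It stands on the mat at the start; may be absent.
- union_b: bronze union, the same either way up: 50 mm tall, 44 mm diameter ends, round its middle a hex collar 22 mm high, 48 mm across flats and 55 mm across corners; about 220 g; origin at its centre, +z along its axis. It stands on the mat at the start; may be absent.
- vise: blue quick-slide vise, fixed. Origin on the bench straight below the clamped coupler_a; +x is the way the jaw opens. Base x -100 to +170, y -48 to +48 mm, 30 mm high: the coupler stands on it at z 30 mm. Jaws reach up to z 76 mm; the fixed jaw (on -x) and its two low cheeks back the coupler.
- vise_jaw (a joint): slide of the grey vise jaw in m along the vise's +x: 0 closed, 0.045 fully open. It rubs (5 N, no spring) and stays where left. Closed, its lip sits in the coupler's neck, so the coupler cannot be lifted; from about 0.01 the coupler lifts straight up, with clear room from 0.03.
- jaw_handle (a point): on the axis of the upright steel handle post of the sliding jaw, 125 mm above the bench, 80 mm along the vise's +x from the clamped coupler when closed. The post is 16 mm thick, from 76 to 139 mm height, with a 22 mm black ball on top up to 162 mm. Moves with the jaw.
- clip_seat (a point): spring clip on a fixed post, open at the top: two sprung arms. The point lies on the axis of a clipped coupler, 85 mm above the bench; y along that coupler, z up. 20 mm wide along y; arms reach 25 mm above the point and 29 mm to each side. Press the barrel's middle down level, 5 to 20 N, to snap it in, either end either way; pull up about as hard to free it. 80 x 70 mm foot, 8 mm high.
- mat: black rubber mat, 150 x 270 x 4 mm, fixed; origin under its centre on the bench, long side along its y.
- tray_in (a point): centre of the floor of the finished-parts tray (steel with a green liner), 6 mm above the bench. Inside 174 mm along x (-87 to +87) and from -117 to +120 mm along y; walls 28 mm above the bench on -x, +x and -y; the +y side is open and closed by the gate.
- gate (a joint): swing of the steel gate on the tray's +y side in rad: 0 shut (lying along the tray's -x direction from its hinge), growing as it swings outward to the tray's +y, 1.7 at most. A little friction (0.05 N m), stays where left, no latch.
- gate_grip (a point): on the upright end post of the gate (14 mm diameter, bench clearance 12 mm, up to 132 mm, small ball on top to 143 mm); the point is on its axis at 108 mm height, 165 mm from the hinge. The gate's bars reach from 15 to 75 mm height.
- gate_hinge (a point): on the gate's upright hinge axis (post 14 mm diameter, 95 mm tall), at 108 mm height.
- canister: bystander: screw-top tin canister of spare balls, 93 mm diameter, 106 mm tall, standing; origin under its centre.
- male_tip: bystander: nickel-plated male tip, 38 mm diameter, 72 mm tall, standing; origin under its centre.
- dust_cover: bystander: spare red nylon dust cover, 40 mm diameter, 30 mm tall; origin under its centre.
- bulkhead: bystander: steel bulkhead fitting, 52 mm flange, 62 mm tall, standing; origin under its centre.
- spanner: bystander: spanner, 190 mm long, lying flat; origin under its middle.
- grease_tin: bystander: small round yellow tin with red lid, 68 mm diameter, 52 mm tall; origin under its centre.

How it is judged (in metres and radians):
On the way, in this order (a step that is already met when the one before it is completed fails the run):
1. the vise jaw is slid open, 20 mm or more (value of joint vise_jaw above 0.02 m), for 0.2 s.
2. the coupler from the vise sits in the spring clip, let go by the fingers (x of coupler_a in the frame of clip_seat between -0.008 and 0.008 m and z of coupler_a in the frame of clip_seat between -0.008 and 0.008 m and y of coupler_a in the frame of clip_seat between -0.03 and 0.03 m and angle between the z axis of coupler_a and the y axis of clip_seat, either way round below 0.15 rad and contact force between the fingers and coupler_a below 0.1 N), for 0.2 s.
3. then the coupler from the mat, if there is one, sits in the spring clip, let go by the fingers (x of coupler_b in the frame of clip_seat between -0.008 and 0.008 m and z of coupler_b in the frame of clip_seat between -0.008 and 0.008 m and y of coupler_b in the frame of clip_seat between -0.03 and 0.03 m and angle between the z axis of coupler_b and the y axis of clip_seat, either way round below 0.15 rad and contact force between the fingers and coupler_b below 0.1 N), for 0.2 s.
At the end, for the whole second after the job is handed in: each coupler stands on the tray floor, red cover down within 10 degrees of upright; each union is on the tray floor, standing or lying; all at rest inside the tray; the gate is shut (under 0.07 rad) (x of coupler_a in the frame of tray_in between -0.078 and 0.078 m and y of coupler_a in the frame of tray_in between -0.108 and 0.112 m and z of coupler_a in the frame of tray_in between 0.055 and 0.075 m and linear speed of each of coupler_a, coupler_b, union_a, union_b below 0.02 m/s and angle between each of coupler_a, coupler_b's own z axis and vertical above 2.97 rad and x of coupler_b in the frame of tray_in between -0.078 and 0.078 m and y of coupler_b in the frame of tray_in between -0.108 and 0.112 m and z of coupler_b in the frame of tray_in between 0.055 and 0.075 m and x of union_a in the frame of tray_in between -0.078 and 0.078 m and y of union_a in the frame of tray_in between -0.108 and 0.112 m and z of union_a in the frame of tray_in between 0.015 and 0.035 m and x of union_b in the frame of tray_in between -0.078 and 0.078 m and y of union_b in the frame of tray_in between -0.108 and 0.112 m and z of union_b in the frame of tray_in between 0.015 and 0.035 m and value of joint gate below 0.07 rad); the robot touches nothing.
It fails at once if a bystander is moved by more than 4 cm (distance of any of canister, male_tip, dust_cover, bulkhead, spanner, grease_tin from where it was at the start of the episode above 0.04 m).
Of coupler_b, union_a, union_b only 2 to 3 are there at a start; the rules pass over those that are not, and their reading is None.
At some moment in a run one of union_a, union_b may be knocked a few centimetres aside while the robot is not near it.
It also fails if it takes over 210 s, if anything falls off the work surface, if the arm or the gripper's body presses on something with over 40 N, if the wrist force passes 120 N, or if a joint passes its speed limit or range.

## Robot

A 6-joint arm with a two-finger parallel gripper is mounted at the origin on the work surface. World frame = base frame: x ahead of the robot, y to its left, z up, the work surface at z = 0. Lengths are in mm, angles in rad, forces in N, time in s.
With the tool pointing down it reaches from about 400 to 825 mm from the base axis. Payload 7 kg.
Tool frame: the origin (TCP) lies at the very end of the fingers, on their centre line; the grasp point (between the pads) lies 19 mm behind it; z points along the fingers, y is the direction in which the jaws open and shut (so a half turn about z gives the same grasp; the last joint's range is limited). The gripper opens to 88 mm and grips with 3 to 60 N. Pads are 19 mm wide; open, the fingers measure 130 mm over their backs; the gripper's body (78 mm by 193 mm) begins 47 mm behind the grasp point.
Start: joints at [1.413, 0.359, 0.012, 0, -1.224, -0.288], TCP at [291.051, 609.003, 226.561] pointing down, gripper open.
Joint ranges: [-3.07, 3.07], [-1.43, 2.12], [-1.02, 1.25], [-3.03, 1.67], [-3.05, -0], [-3.03, 3.03]. Speed limits (rad/s): [2.39, 2.39, 3.01, 3.14, 3.14, 3.14].

## Interface

Orientations are given as a unit quaternion [x, y, z, w].
In Python, from plant import bot gives the robot as it stands. Calls block until the motion is done:
- bot.move_ptp(position, orientation): joint-space move of the TCP to a pose.
- bot.line_to(position, velocity=150, ori=None): straight line of the TCP; ori=None keeps the orientation; velocity is the mean speed in mm/s.
- bot.move_joints(angles): joint-space move.
- bot.move_gripper(opening, force=None): finger opening in mm; force is the grip in N (None keeps the last); returns when the fingers have stopped.
- bot.pause(seconds).
- bot.solve_ik(position, orientation): joint angles nearest the present ones, or None.
- bot.read_state(): the state.
- bot.camera(name): name is "scene" or "side" or "wrist"; returns the picture (400x640x3 uint8, red, green, blue); there is no depth.
- bot.get_calibration(name): a dict with "fx", "fy", "cx", "cy" (pixels), "distortion" ([k1, k2, p1, p2, k3] as OpenCV has them; the pictures are not rectified), "view" (4x4, takes a point from world to camera coordinates); the wrist camera has in their place "T_tool_cam" (4x4, takes a point from camera to tool coordinates, whose origin is the TCP and whose axes are the flange's). Camera axes: x right, y up, looking along -z (the intrinsics and any distortion apply to the point x, -y, -z); pixel columns grow to the right and rows downward; lengths in mm; the calibration is good to about 2 mm. A picture is of the moment at which its call begins: read the wrist's pose just before it. get_calibration takes no time and is no camera call.
A pose or a line that the arm cannot do raises bot.Unreachable and nothing moves.
- bot.close_job(): hands the job in, once; it reports no verdict.
The state is a dict: "t": time; "joint_pos": joint angles; "qvel": joint speeds; "tau": joint torques, N m; "tcp_pos": TCP position; "eef_rot": TCP orientation; "contact_force": force on the tool from outside, world axes, zero at the start; "moment": the same for the moment, N m; "width": finger opening in mm.
Only numpy, scipy, OpenCV 4.12 (cv2) and the standard library are available. Lean on these libraries where they do the work, as an engineer would, in place of code of your own. Each camera call takes 0.05 s, during which the arm holds its last target. There are 200 camera calls.

## Working session

There is one attempt and no reset: what is moved stays moved. The work goes in short steps, each a Python script; the robot and the scene stay as the last script left them, time stands still between calls to the robot, and variables do not carry over. Pictures are saved under pics/ and viewed, about 12 in all and at most 16, crops included, and the job is handed in when it is done.

```bash
ls; mkdir -p pics; python3 - <<'E'
from plant import bot
import cv2
for n in ("scene","side"):
    im=bot.camera(n); cv2.imwrite(f"pics/{n}0.png",im[:,:,::-1]); 
    c=bot.get_calibration(n); print(n,{k:(v if k!='view' else [list(map(lambda q:round(float(q),3),r)) for r in v]) for k,v in c.items()})
print(bot.get_calibration("wrist")); print(bot.read_state())
E
```

```text
pics
scene {'fx': 384.53251020722723, 'fy': 384.53251020722723, 'cx': 319.52272326480704, 'cy': 198.06664948975038, 'distortion': array([-0.06209481,  0.        ,  0.        ,  0.        ,  0.        ]), 'view': [[0.345, 0.938, 0.02, -227.761], [-0.672, 0.233, 0.703, 292.987], [0.655, -0.256, 0.711, -1646.644], [0.0, 0.0, 0.0, 1.0]]}
side {'fx': 520.8787841096567, 'fy': 520.8787841096567, 'cx': 312.5858529267343, 'cy': 200.30267967102674, 'distortion': array([-0.01653583,  0.        ,  0.        ,  0.        ,  0.        ]), 'view': [[0.808, -0.589, -0.001, -429.091], [0.401, 0.548, 0.734, -316.033], [-0.432, -0.593, 0.679, -1127.96], [0.0, 0.0, 0.0, 1.0]]}
{'fx': 357.83221181459226, 'fy': 357.83221181459226, 'cx': 322.42555894259027, 'cy': 199.03326416458754, 'distortion': array([-0.04319687,  0.        ,  0.        ,  0.        ,  0.        ]), 'T_tool_cam': array([[ 1.49554559e-03,  9.67474111e-01,  2.52965626e-01,
         6.81689427e+01],
       [ 9.99998755e-01, -1.57445707e-03,  1.09511793e-04,
         6.18384250e-02],
       [ 5.04233341e-04,  2.52965147e-01, -9.67475261e-01,
        -1.57846368e+02],
       [ 0.00000000e+00,  0.00000000e+00,  0.00000000e+00,
         1.00000000e+00]])}
{'t': 0.1, 'joint_pos': array([ 1.41312226e+00,  3.59303384e-01,  1.11507540e-02, -3.01216113e-04,
       -1.22411714e+00, -2.88090603e-01]), 'qvel': array([-0.00027546, -0.00263116,  0.00032032,  0.00029006,  0.00039513,
        0.00012336]), 'tau': array([-2.47523079e-03, -5.84162772e+01,  2.93749684e+01,  7.01535568e+00,
        1.02007360e-02, -4.56197461e-05]), 'tcp_pos': array([290.86792727, 608.6226244 , 225.72550803]), 'eef_rot': array([ 9.75252776e-01, -2.21091521e-01, -9.33029584e-05,  7.44381158e-04]), 'contact_force': array([0.8004977 , 0.8372065 , 0.58478255]), 'moment': array([-0.01688455, -0.02000448,  0.00349429]), 'width': 87.61051092132256}
```

View pics/scene0.png

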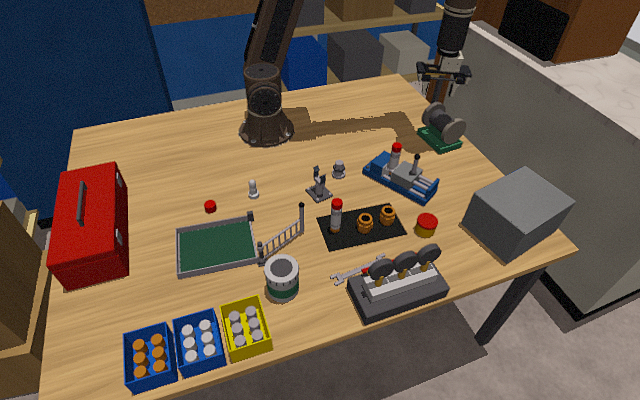

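View pics/side0.png

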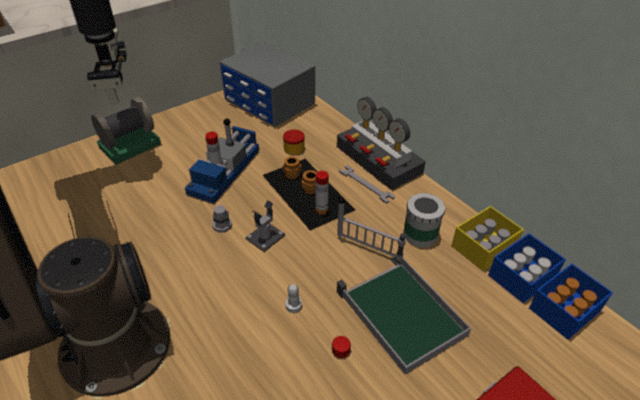

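```bash
cat > h.py <<'E'
import numpy as np, cv2
from scipy.spatial.transform import Rotation as R
from plant import bot
def cam(name, T=None):
    c=bot.get_calibration(name); K=np.array([[c['fx'],0,c['cx']],[0,c['fy'],c['cy']],[0,0,1]])
    if name=='wrist':
        V=np.linalg.inv(T@c['T_tool_cam'])
    else: V=np.array(c['view'])
    return K,np.array(c['distortion']),V
def toolT(s=None):
    s=s or bot.read_state(); T=np.eye(4); T[:3,:3]=R.from_quat(s['eef_rot']).as_matrix(); T[:3,3]=s['tcp_pos']; return T
F=np.diag([1,-1,-1.])
def ray(name,px,T=None):
    K,d,V=cam(name,T); n=cv2.undistortPoints(np.array([[px]],float),K,d)[0,0]
    v=V[:3,:3].T@F@np.array([n[0],n[1],1]); o=-V[:3,:3].T@V[:3,3]; return o,v/np.linalg.norm(v)
def at_z(name,px,z,T=None):
    o,v=ray(name,px,T); return (o+v*(z-o[2])/v[2]).round(1)
def tri(p,q):
    (o1,v1),(o2,v2)=ray('scene',p),ray('side',q)
    A=np.eye(3)*2-np.outer(v1,v1)-np.outer(v2,v2)
    b=(np.eye(3)-np.outer(v1,v1))@o1+(np.eye(3)-np.outer(v2,v2))@o2
    x=np.linalg.solve(A,b); return x.round(1), round(float(abs(np.dot(o2-o1,np.cross(v1,v2)))/np.linalg.norm(np.cross(v1,v2))),1)
def proj(name,X,T=None):
    K,d,V=cam(name,T); X=np.atleast_2d(X).astype(float); c=(V[:3,:3]@X.T).T+V[:3,3]
    return cv2.projectPoints(c@F,np.zeros(3),np.zeros(3),K,d)[0][:,0].round(1)
def down(yaw):  # tool z down; tool x at world yaw (tool y at yaw-90)
    return (R.from_euler('z',yaw)*R.from_euler('x',np.pi)).as_quat()
def crop(name,x0,y0,w,h,s,out,im=None):
    im=bot.camera(name) if im is None else im
    g=cv2.resize(im[y0:y0+h,x0:x0+w,::-1],None,fx=s,fy=s,interpolation=cv2.INTER_CUBIC)
    for x in range((x0+19)//20*20,x0+w,20): cv2.putText(g,str(x),(int((x-x0)*s),8),0,.3,(255,255,255)); cv2.line(g,(int((x-x0)*s),10),(int((x-x0)*s),15),(255,255,255))
    for y in range((y0+19)//20*20,y0+h,20): cv2.putText(g,str(y),(0,int((y-y0)*s)),0,.3,(255,255,255)); cv2.line(g,(18,int((y-y0)*s)),(23,int((y-y0)*s)),(255,255,255))
    cv2.imwrite(out,g)
E
python3 - <<'E'
from h import *
crop('scene',168,136,280,170,2.85,'pics/sc.png',cv2.imread('pics/scene0.png')[:,:,::-1])
crop('side',180,110,295,220,2.7,'pics/sd.png',cv2.imread('pics/side0.png')[:,:,::-1])
E
```

```text
(no output)
```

View pics/sc.png

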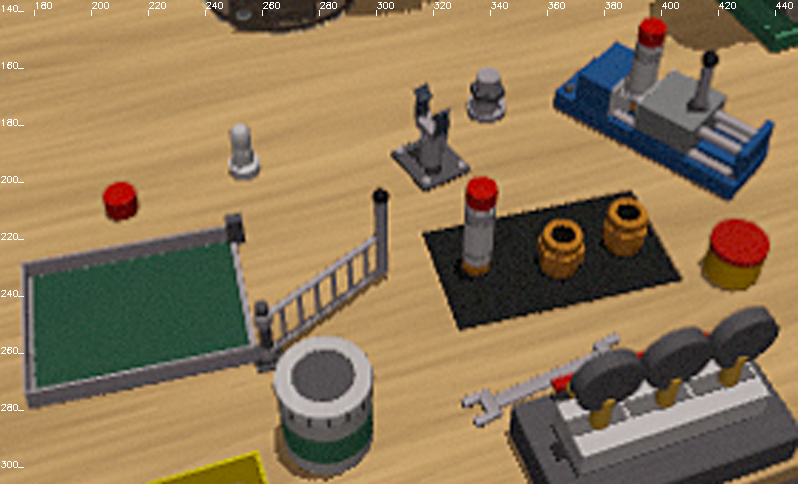

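View pics/sd.png

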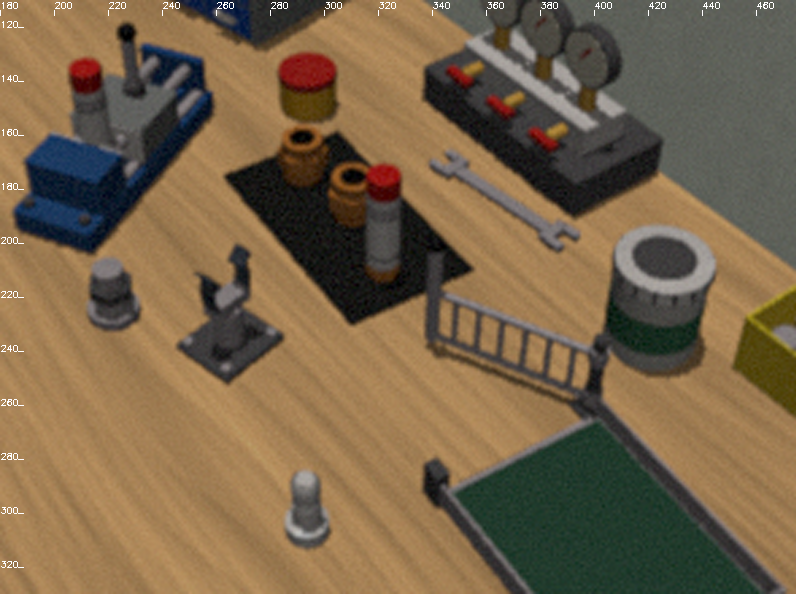

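```bash
python3 - <<'E'
from h import *
S=lambda x,y:(168+x/2.85,136+y/2.85); D=lambda x,y:(180+x/2.7,110+y/2.7)
P={'coupA_top160':((652,24),(85,65),160),'ball151':((711,59),(126,32),151),'coupB_top134':((482,186),(384,172),134),
'un1 54':((563,233),(352,180),54),'un2 54':((627,210),(304,138),54),'hinge95':((261,304),(599,342),95),'gateball137':((381,196),(434,257),137),
'traypost':((234,218),(436,466),45),'foot1':((392,153),(178,346),8),'foot2':((430,189),(228,381),8),'foot3':((469,165),(284,338),8),
'mat1':((423,233),(225,177),4),'mat2':((631,192),(339,132),4),'mat3':((680,280),(472,268),4),'mat4':((460,329),(352,323),4),
'clipR':((444,113),(203,276),110),'clipRb':((444,113),(241,250),110),'clipL':((423,90),(203,276),110),'clipLb':((423,90),(241,250),110),
'tray-x+y in':((237,247),(457,492),28),'tray hinge in':((255,344),(594,417),28),
'canister':((323,377),(666,258),106),'tip':((240,130),(306,478),72),'bulk':((489,76),(109,268),62),'dust':((120,190),(0,0),30),'grease':((738,240),(307,70),52)}
for k,(a,b,z) in P.items(): print(k,tri(S(*a),D(*b)),at_z('scene',S(*a),z)[:2],at_z('side',D(*b),z)[:2])
for nm,p in [('trayNWtop',(22,264)),('traySWtop',(30,393)),('in',(35,277)),('in2',(36,387)),('jawbase1',(556,98)),('v2',(620,43)),('v3',(774,122)),('v4',(730,198))]:
    print(nm,at_z('scene',S(*p),28)[:2],at_z('scene',S(*p),6)[:2])
E
```

```text
coupA_top160 (array([451.3, 359.3, 161.9]), 2.1) [450.3 359.5] [452.5 363.5]
ball151 (array([521.5, 403.3, 149.8]), 1.6) [523.5 401.3] [521.  403.1]
coupB_top134 (array([614.7,  71.2, 134.6]), 1.5) [614.7  70.7] [615.2  72.8]
un1 54 (array([640.9, 162.3,  51.4]), 2.5) [642.  162.4] [638.9 158.1]
un2 54 (array([636.9, 244.5,  56.3]), 2.5) [634.2 247.2] [638.3 245.2]
hinge95 (array([ 658.7, -185.5,   91.9]), 0.9) [ 660.9 -185.4] [ 656.4 -188. ]
gateball137 (array([587.1, -36.2, 124.2]), 7.2) [596.2 -36.3] [578.1 -50.9]
traypost (array([ 484.6, -178.1,   39. ]), 1.1) [ 490.5 -179.2] [ 481.4 -181.1]
foot1 (array([391.7,  63.4,  10.9]), 56.1) [412.3  37.4] [390.7 101. ]
foot2 (array([431.6,  82.8, -53.3]), 0.7) [487.2  60.9] [405.6  34.6]
foot3 (array([482.4,  91.3,   3.9]), 61.4) [464.  121.3] [478.9  49.7]
mat1 (array([528.4,  93.5,  75.1]), 188.6) [548.6  29.7] [564.1 292.5]
mat2 (array([653.3, 221.8,  89.7]), 39.3) [569.4 294.5] [711.3 283.4]
mat3 (array([743.3, 179.8, -28.6]), 213.0) [713.2 282.9] [690.8  21.1]
mat4 (array([605.7,  78.5, -99.3]), 55.0) [693.8  20.2] [546.1  30.3]
cli
[... 402 characters left out ...]
13.4]), 7.0) [ 657.4 -197.4] [ 639.  -211.3]
canister (array([ 772.5, -152.7,  105.1]), 0.1) [ 773.  -152.8] [ 771.7 -153.4]
tip (array([ 374.6, -142.3,   69.1]), 0.5) [ 377.9 -143. ] [ 373.4 -143.9]
bulk (array([368.5, 184.4,  59.7]), 0.3) [371.2 183.1] [367.6 182.3]
dust (array([ 405.2, -139.3,  344.9]), 525.4) [ 388.  -295.6] [505.  722.9]
grease (array([714. , 348.4,  50.5]), 1.9) [715.7 346.3] [713.1 348.1]
trayNWtop [ 465.5 -417.9] [ 444.7 -421.2]
traySWtop [ 642.4 -427.5] [ 625.7 -431.1]
in [ 489.4 -406. ] [ 469.2 -409.1]
in2 [ 637.  -420.9] [ 620.2 -424.3]
jawbase1 [403.8 266.5] [381.6 279.2]
v2 [327.2 399.7] [303.2 415.5]
v3 [537.8 515.3] [518.7 533.7]
v4 [637.2 389. ] [620.5 404.6]
```

```bash
cat >> h.py <<'E'
def tilt(psi,xup,th=np.pi/4):  # tool body leans towards world angle psi, th from vertical; xup=+1: tool x upward
    l=np.array([np.cos(psi),np.sin(psi),0]); u=np.array([0,0,1.])
    z=-(np.sin(th)*l+np.cos(th)*u); x=xup*(np.sin(th)*u-np.cos(th)*l); return np.c_[x,np.cross(z,x),z]
def gpose(g,psi,xup,th=np.pi/4):
    M=tilt(psi,xup,th); return np.array(g,float)+19*M[:,2], R.from_matrix(M).as_quat()
E
python3 - <<'E'
from h import *
d=np.deg2rad
def t(n,p,q):
    j=bot.solve_ik(p,q); print(n,None if j is None else np.round(j,2))
for ph in (102,-78):
  u=np.array([np.cos(d(ph)),np.sin(d(ph)),0])
  for x in (1,): t(('clip',ph,x),*gpose(np.array([439,79,85])+36*u,d(ph),x))
for psi in range(0,360,45):
  for x in (-1,):
    t(('vise',psi,x),*gpose([452,360,130],d(psi),x)); t(('viseup',psi,x),*gpose([452,360,230],d(psi),x)); t(('B',psi,x),*gpose([615,71,104],d(psi),x)); t(('tray',psi,x),*gpose([563,-290,106],d(psi),x))
E
```

```text
('clip', 102, 1) [ 1.08  0.43 -0.81  0.55 -1.06 -1.33]
('clip', -78, 1) [-0.13  0.44 -0.27 -0.77 -1.28 -2.41]
('vise', 0, -1) [ 0.69  0.7   0.27 -0.48 -1.77  0.94]
('viseup', 0, -1) [ 0.69  0.62  0.36 -0.5  -1.93  0.86]
('B', 0, -1) [ 0.3   0.85  0.4  -0.22 -1.88  1.29]
('tray', 0, -1) [-0.12  0.84  0.26  0.09 -1.77  1.67]
('vise', 45, -1) [ 0.94  0.77  0.25 -0.11 -1.83  1.43]
('viseup', 45, -1) [ 0.94  0.69  0.33 -0.12 -2.    1.41]
('B', 45, -1) [ 0.53  0.79  0.12  0.18 -1.66  1.77]
('tray', 45, -1) [ 0.08  0.67 -0.23  0.49 -1.34  1.99]
('vise', 90, -1) [ 1.18  0.67 -0.11  0.27 -1.54  1.85]
('viseup', 90, -1) [ 1.18  0.58 -0.02  0.28 -1.71  1.89]
('B', 90, -1) [ 0.71  0.6  -0.42  0.61 -1.2   2.01]
('tray', 90, -1) [ 0.05  0.42 -0.84  1.24 -0.85  1.99]
('vise', 135, -1) [ 1.34  0.45 -0.65  0.75 -1.09  2.02]
('viseup', 135, -1) [ 1.35  0.34 -0.55  0.68 -1.26  2.17]
('B', 135, -1) [ 0.51  0.35 -0.98  1.6  -0.75  1.91]
('tray', 135, -1) None
('vise', 180, -1) None
('viseup', 180, -1) None
('B', 180, -1) None
('tray', 180, -1) [-0.55  0.26 -0.4  -1.1  -0.43 -0.1 ]
('vise', 225, -1) None
('viseup', 225, -1) None
('B', 225, -1) [-0.05  0.29 -0.36 -1.09 -0.63  0.09]
('tray', 225, -1) [-0.69  0.48 -0.07 -0.9  -1.12  0.36]
('vise', 270, -1) [ 0.46  0.27 -0.33 -1.   -0.86  0.19]
('viseup', 270, -1) [ 0.5   0.12 -0.27 -0.87 -0.95 -0.06]
('B', 270, -1) [-0.09  0.53 -0.01 -0.83 -1.25  0.45]
('tray', 270, -1) [-0.57  0.71  0.29 -0.64 -1.63  0.69]
('vise', 315, -1) [ 0.49  0.52  0.02 -0.76 -1.41  0.55]
('viseup', 315, -1) [ 0.49  0.41  0.1  -0.74 -1.55  0.42]
('B', 315, -1) [ 0.07  0.74  0.31 -0.57 -1.7   0.81]
('tray', 315, -1) [-0.35  0.86  0.46 -0.32 -1.9   1.15]
```

```bash
python3 - <<'E'
from h import *
p=bot.read_state()['tcp_pos']; bot.line_to([p[0],p[1],330],200)
for n,pos in (('w1',[500,200,330]),('w2',[540,-230,330])):
    bot.move_ptp(pos,down(0 if n=='w1' else 0)); bot.pause(.3)
    T=toolT(); np.save(f'pics/{n}.npy',T); im=bot.camera('wrist'); cv2.imwrite(f'pics/{n}_raw.png',im[:,:,::-1]); crop('wrist',0,0,640,400,1.25,f'pics/{n}.png',im)
print(bot.read_state()['t'],T.round(2))
E
```

```text
4.7417 [[   1.      0.      0.    540.25]
 [   0.     -1.      0.   -229.36]
 [   0.     -0.     -1.    330.07]
 [   0.      0.      0.      1.  ]]
```

View pics/w1.png

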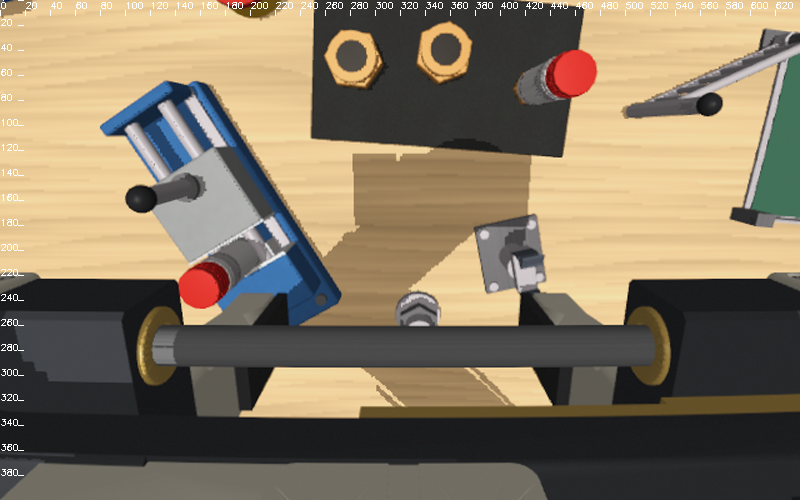

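View pics/w2.png

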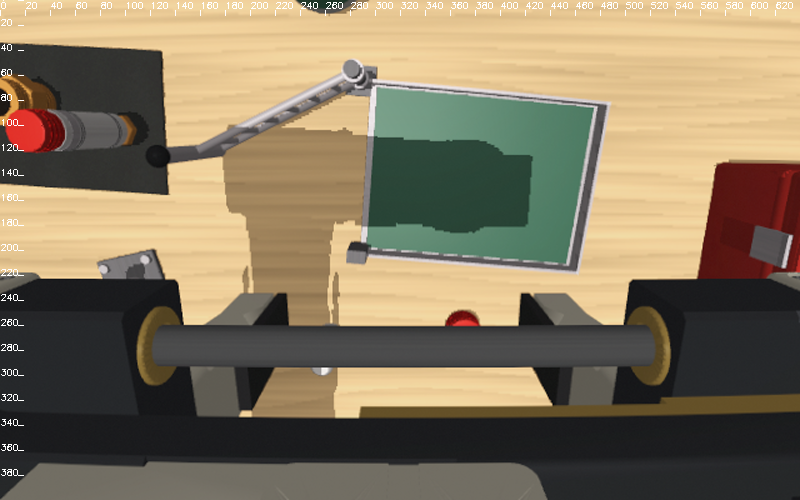

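```bash
python3 - <<'E'
from h import *
T1,T2=np.load('pics/w1.npy'),np.load('pics/w2.npy')
for n,p,z,T in [('u2',(353,56),54,T1),('u1',(445,52),54,T1),('B',(572,73),134,T1),('ball',(141,199),151,T1),('A',(204,285),160,T1),('Bw2',(28,131),134,T2),
 ('f1',(474,230),8,T1),('f2',(535,214),8,T1),('f3',(548,284),8,T1),('f4',(488,295),8,T1),('armtop',(527,252),110,T1),('armtop2',(524,248),110,T1),
 ('gball',(157,156),137,T2),('hinge',(353,70),95,T2),('gballw1',(709,104),137,T1),('t1',(375,86),6,T2),('t2',(596,107),6,T2),('t3',(568,265),6,T2),('t4',(368,248),6,T2),('post',(357,245),45,T2),
 ('m1',(312,138),4,T1),('m2',(562,157),4,T1)]:
    print(n,at_z('wrist',(p[0]/1.25,p[1]/1.25),z,T))
E
```

```text
u2 [635.5 246.   54. ]
u1 [639.  162.6  54. ]
B [612.2  73.8 134. ]
ball [519.1 401.6 151. ]
A [452.8 355.6 160. ]
Bw2 [611.6  67.7 134. ]
f1 [464.1 122.3   8. ]
f2 [482.2  56.4   8. ]
f3 [401.6  35.2   8. ]
f4 [388.3 103.1   8. ]
armtop [466.7  91.5 110. ]
armtop2 [470.3  94.4 110. ]
gball [591.1 -37.3 137. ]
hinge [ 658.6 -187.8   95. ]
gballw1 [591.5 -33.7 137. ]
t1 [ 654.5 -200.5    6. ]
t2 [ 635.5 -430.     6. ]
t3 [ 464.1 -416.2    6. ]
t4 [ 483.3 -190.6    6. ]
post [ 496.6 -182.6   45. ]
m1 [562.1 296.4   4. ]
m2 [543.3  30.6   4. ]
```

```bash
python3 - <<'E'
from h import *
a=np.deg2rad(31.7); u=np.array([np.cos(a),np.sin(a),0]); h=np.array([520.5,402.5,108.]); q=down(a)
bot.move_ptp(h+[0,0,130],q); bot.line_to(h,120); bot.pause(.2); print(bot.read_state()['contact_force'].round(1))
bot.move_gripper(0,25); print(bot.read_state()['width'],bot.read_state()['contact_force'].round(1))
bot.line_to(h+41*u,60); bot.pause(.3); s=bot.read_state(); print(s['contact_force'].round(1),s['tcp_pos'])
bot.move_gripper(60); bot.line_to(h+41*u+[0,0,150],200)
# close look at clip: TCP behind it
c=np.array([437,79.5]); a=np.deg2rad(14.5)
bot.move_ptp([c[0],c[1]-0,290],down(a+np.pi)); bot.pause(.3); T=toolT(); np.save('pics/w3.npy',T); im=bot.camera('wrist'); cv2.imwrite('pics/w3_raw.png',im[:,:,::-1])
print(proj('wrist',[[437,79.5,85]],T),proj('wrist',[[437,79.5,8]],T)); crop('wrist',160,0,320,230,2.5,'pics/w3.png',im)
E
```

```text
[ 0.4 -1.1  0.5]
20.228520586128862 [-0.6  2.  -0.8]
[ 2.4 -4.8  0.4] [555.88064    423.26710025 107.97289228]
[[322.4 173.2]] [[322.4 161.8]]
```

View pics/w3.png

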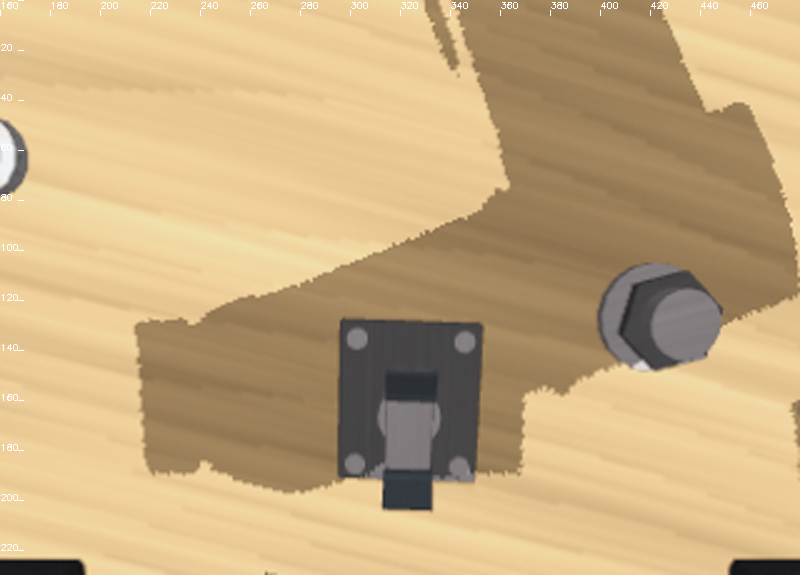

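```bash
python3 - <<'E'
from h import *
T=np.load('pics/w3.npy'); f=lambda x,y,z:at_z('wrist',(160+x/2.5,y/2.5),z,T)
for n,p in dict(upOut=(412,373,110),upIn=(412,401,110),loIn=(408,470,110),loOut=(408,510,110)).items():print(n,f(*p))
c=np.array([f(342,320,8),f(482,323,8),f(476,481,8),f(340,477,8)]);print(c,c.mean(0))
e=c[[2,3]].mean(0)-c[[0,1]].mean(0);print(np.rad2deg(np.arctan2(e[1],e[0])))
e=c[[0,3]].mean(0)-c[[1,2]].mean(0);print(np.rad2deg(np.arctan2(e[1],e[0])))
crop('scene',355,130,100,80,5,'pics/sv.png')
E
```

```text
upOut [409.7  74.7 110. ]
upIn [420.   77.4 110. ]
loIn [446.4  82.7 110. ]
loOut [461.9  86.8 110. ]
[[404.9  39.1   8. ]
 [389.2 105.1   8. ]
 [465.8 123.6   8. ]
 [481.1  56.5   8. ]] [435.25   81.075   8.   ]
13.221708372903194
-76.88911375533249
```

View pics/sv.png

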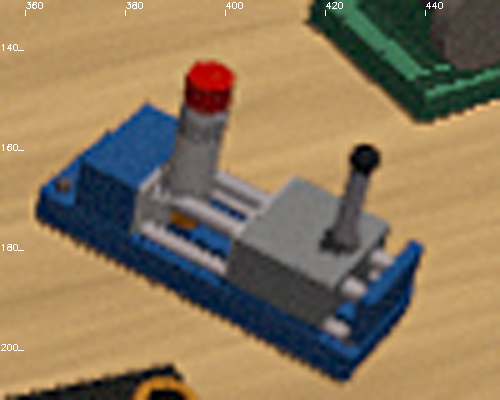

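```bash
cat >> h.py <<'E'
CLIP=np.array([435.5,80.9,85.]); CA=np.deg2rad(103.2); CY=np.array([np.cos(CA),np.sin(CA),0]); UP=np.array([0,0,1.])
def pick(xy,zg,psi,grip=45):
    p,q=gpose([*xy,zg],psi,-1); bot.move_gripper(88)
    bot.move_ptp(p+110*UP,q); bot.line_to(p,120); bot.move_gripper(0,grip); s=bot.read_state(); print('grip w',s['width'].round(1),s['contact_force'].round(1))
    bot.line_to(p+8*UP,30); bot.line_to(p+150*UP,150); print('lift w',bot.read_state()['width'].round(1),bot.read_state()['contact_force'].round(1))
E
python3 - <<'E'
from h import *
pick((452,359.5),131,np.deg2rad(130))
p,q=gpose(CLIP+36*CY+50*UP,CA,1)
print(bot.solve_ik(p+100*UP,q).round(2),bot.read_state()['joint_pos'].round(2))
bot.move_ptp(p+110*UP,q); bot.line_to(p,150); bot.pause(.3)
s=bot.read_state();print(s['t'],s['width'],s['contact_force'].round(1))
a=bot.camera('side')[110:310,150:400];b=bot.camera('scene')[110:260,260:420]
g=np.zeros((600,750,3),np.uint8); g[:400,:500]=cv2.resize(a,(500,400),interpolation=2)[:,:,::-1]
cv2.imwrite('pics/g1.png',np.hstack([cv2.resize(a,(430,344),interpolation=2),cv2.resize(b,(367,344),interpolation=2)])[:,:,::-1])
E
```

```text
Traceback (most recent call last):
  File "h.py", line 45, in pick
    bot.move_ptp(p+110*UP,q); bot.line_to(p,120); bot.move_gripper(0,grip); s=bot.read_state(); print('grip w',s['width'].round(1),s['contact_force'].round(1))
                                                                                                               ^^^^^^^^^^^^^^^^
AttributeError: 'float' object has no attribute 'round'
```

```bash
sed -i "s/s\['width'\].round(1)/round(s['width'],1)/; s/bot.read_state()\['width'\].round(1)/round(bot.read_state()['width'],1)/" h.py
python3 - <<'E'
from h import *
s=bot.read_state();print(s['t'],s['width'],s['contact_force'].round(1))
p=s['tcp_pos'];bot.line_to(p+8*UP,30); bot.line_to(p+150*UP,150)
s=bot.read_state();print(s['t'],s['width'],s['contact_force'].round(1))
p,q=gpose(CLIP+36*CY+50*UP,CA,1)
print(bot.solve_ik(p+100*UP,q).round(2),bot.read_state()['joint_pos'].round(2))
bot.move_ptp(p+110*UP,q); bot.line_to(p,150); bot.pause(.3)
s=bot.read_state();print(s['t'],s['width'],s['contact_force'].round(1))
a=bot.camera('side')[110:310,150:400];b=bot.camera('scene')[110:260,260:420]
cv2.imwrite('pics/g1.png',np.hstack([cv2.resize(a,(430,344),interpolation=2),cv2.resize(b,(367,344),interpolation=2)])[:,:,::-1])
E
```

```text
21.5583 33.30814037362025 [-0.1  0.5  1.1]
23.075 33.406964151844335 [ 0.1  0.4 -3.1]
[ 1.11  0.21 -0.67  0.48 -1.38 -1.14] [ 1.34  0.32 -0.43  0.61 -1.4   2.21]
27.0667 32.98149432459185 [ 0.3  0.2 -3.6]
```

View pics/g1.png

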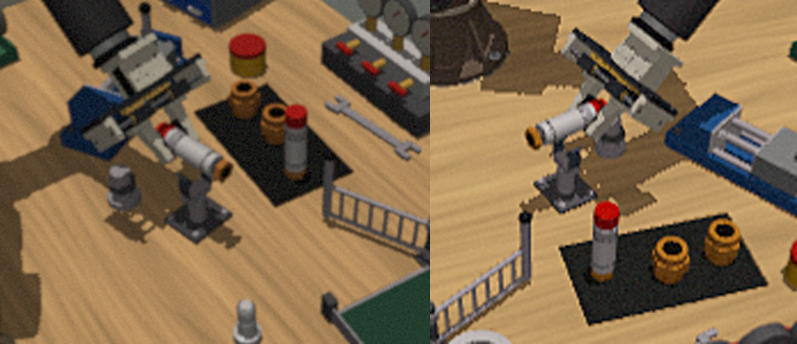

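```bash
cat >> h.py <<'E'
def press(zlow=-1):
    p,q=gpose(CLIP+36*CY,CA,1); bot.move_gripper(0,60); bot.line_to(p+34*UP,80)
    for dz in np.arange(30,zlow-.1,-4):
        bot.line_to(p+dz*UP,40); f=bot.read_state()['contact_force']; print(round(float(dz)),f.round(1),end=' ')
        if abs(f[2]+3)>45: break
    bot.pause(.2); s=bot.read_state(); print('\nend',s['contact_force'].round(1),(s['tcp_pos']-p).round(1))
def look(out,boxes):
    ims=[cv2.resize(bot.camera(n)[y:y+h,x:x+w],(int(340*w/h),340),interpolation=2) for n,x,y,w,h in boxes]
    g=np.hstack(ims); cv2.imwrite(out,g[:,:800,::-1]); print(g.shape)
E
python3 - <<'E'
from h import *
press(-2)
look('pics/g2.png',[('side',200,140,100,90),('scene',280,140,90,75)])
E
```

```text
30 [-0.2 -0.6 -3. ] 26 [-0.4  0.2 -3.2] 22 [-0.7  0.4 -3.1] 18 [ 0.4  0.1 -2.7] 14 [ 0.2  0.4 -3.3] 10 [ 0.3  0.1 -2.8] 6 [ 0.5  0.9 -4.4] 2 [ 0.4 -0.2 -4.6] -2 [-0.2 -0.4 -5.5] 
end [ 0.1  0.2 -5.5] [-0.   0.  -2.1]
(340, 785, 3)
```

View pics/g2.png

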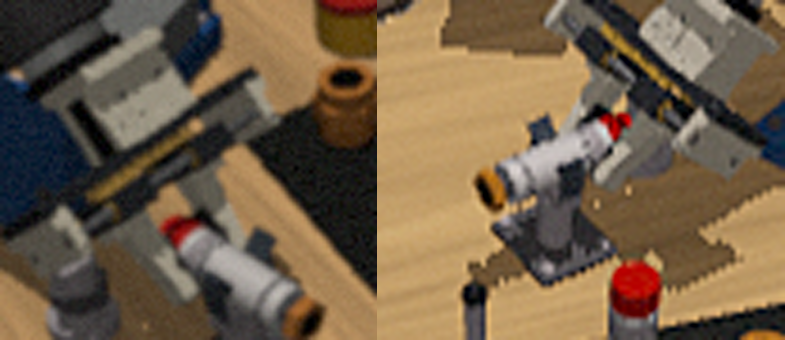

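```bash
python3 - <<'E'
from h import *
p,q=gpose(CLIP+36*CY,CA,1)
for dz in (-4,-6,-8,-10):
    bot.line_to(p+dz*UP,20); bot.pause(.2); f=bot.read_state()['contact_force']; print(dz,f.round(1),bot.read_state()['moment'].round(2))
    if f[2]>2: break
E
```

```text
-4 [-2.5  1.6  3.5] [ 1.89  0.86 -0.48]
```

```bash
python3 - <<'E'
from h import *
bot.move_gripper(60); bot.pause(.3); M=tilt(CA,1); s=bot.read_state(); p=s['tcp_pos']
bot.line_to(p-70*M[:,2],120); bot.line_to(p-70*M[:,2]+100*UP,200); print(bot.read_state()['contact_force'].round(1))
p,q=gpose(CLIP-36*CY+130*UP,CA+np.pi,1); print(bot.solve_ik(p,q).round(2)); bot.move_ptp(p,q)
look('pics/g3.png',[('side',200,140,100,90),('scene',280,140,90,75)]); print(bot.read_state()['t'])
E
```

```text
[-0.2 -1.1  0.3]
[-0.11  0.26 -0.17 -0.73 -1.49 -2.6 ]
(340, 785, 3)
34.7083
```

View pics/g3.png

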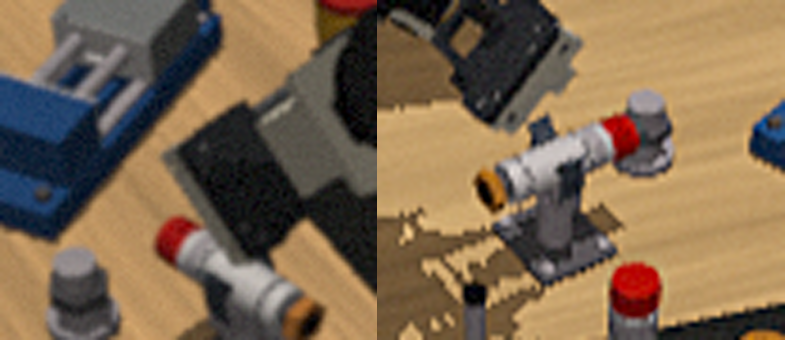

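```bash
cat >> h.py <<'E'
TO=np.array([559,-310.5,0]); TA=np.deg2rad(-4.8); TX=np.array([np.cos(TA),np.sin(TA),0]); TY=np.array([-np.sin(TA),np.cos(TA),0])
def tray(x,y,z): return TO+x*TX+y*TY+z*UP
LT=TA-np.pi/2+np.deg2rad(8)
def regrasp(dz=-2):
    p,q=gpose(CLIP-36*CY+dz*UP,CA+np.pi,1); bot.line_to(p,100); print('pre',bot.read_state()['contact_force'].round(1))
    bot.move_gripper(0,60); bot.pause(.2); s=bot.read_state(); print('w',s['width'],s['contact_force'].round(1))
    for h in range(3,40,4): bot.line_to(p+h*UP,30); print(bot.read_state()['contact_force'][2].round(1),end=' ')
    bot.line_to(p+150*UP,150); print('up',bot.read_state()['width'],bot.read_state()['contact_force'].round(1))
E
python3 - <<'E'
from h import *
regrasp()
p,q=gpose(tray(-42,45,107+70),LT,-1); print(bot.solve_ik(p+60*UP,q).round(2)); bot.move_ptp(p+60*UP,q); bot.line_to(p,150); bot.pause(.3)
look('pics/g4.png',[('side',340,200,160,140),('scene',170,160,140,120)]); print(bot.read_state()['t'],bot.read_state()['contact_force'].round(1))
E
```

```text
pre [-0.3 -0.3 -0.1]
w 32.8550767259788 [1.2 0.1 1.6]
-3.0 -3.3 -1.9 -0.7 -0.0 -1.3 -2.6 -2.3 -2.6 -2.8 up 32.98461636466661 [ 1.  -0.6 -1.9]
[-0.56  0.53  0.28 -0.63 -1.79  0.62]
(340, 784, 3)
44.3167 [-0.7 -0.2 -2.4]
```

View pics/g4.png

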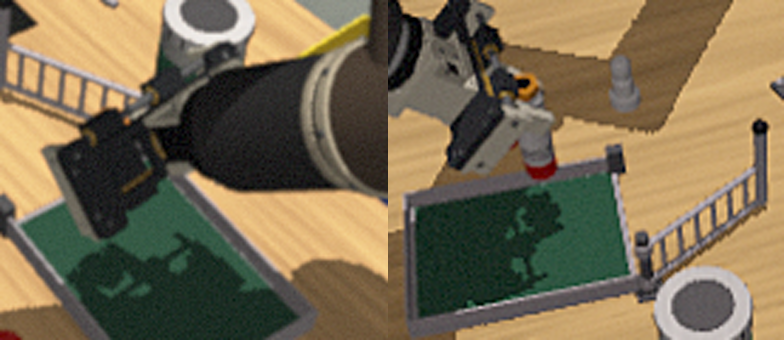

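```bash
python3 - <<'E'
from h import *
b=tray(-42,45,76); print(proj('scene',[b,b+130*UP]), b, at_z('scene',(224,220),76),at_z('scene',(220.2,190),206))
print(proj('scene',[[615,71,4],[615,71,134]]))
E
```

```text
[[225.  219. ]
 [217.9 188.8]] [ 520.91280286 -262.14335191   76.        ] [ 523.9 -265.7   76. ] [ 528.1 -256.8  206. ]
[[335.2 229. ]
 [337.3 201.3]]
```

```bash
cat >> h.py <<'E'
def setdown(x,y):
    p,q=gpose(tray(x,y,107),LT,-1); f0=bot.read_state()['contact_force'][2]; bot.line_to(p+8*UP,80)
    for dz in np.arange(6,-7,-1):
        bot.line_to(p+dz*UP,15); bot.pause(.1); f=bot.read_state()['contact_force']
        if f[2]-f0>3: break
    print('touch',dz,f.round(1)); bot.move_gripper(56); bot.pause(.3)
    M=tilt(LT,-1); p=bot.read_state()['tcp_pos']; bot.line_to(p-60*M[:,2],80); bot.line_to(p-60*M[:,2]+100*UP,200)
E
python3 - <<'E'
from h import *
setdown(-42,45)
bot.move_ptp([560,40,330],down(0)); bot.pause(.3); T=toolT(); np.save('pics/w5.npy',T); im=bot.camera('wrist'); cv2.imwrite('pics/w5_raw.png',im[:,:,::-1]); crop('wrist',0,0,640,230,1.25,'pics/w5.png',im); print(bot.read_state()['t'])
for n,b in (('A',[*tray(-42,45,136)]),('u1',[640,162,54]),('B',[613,71,134])): print(n,proj('wrist',[b],T))
E
```

```text
touch 0 [ 0.  -0.1  2.3]
51.9167
A [[607.4 213. ]]
u1 [[217.3  95.7]]
B [[289.2 121.9]]
```

View pics/w5.png

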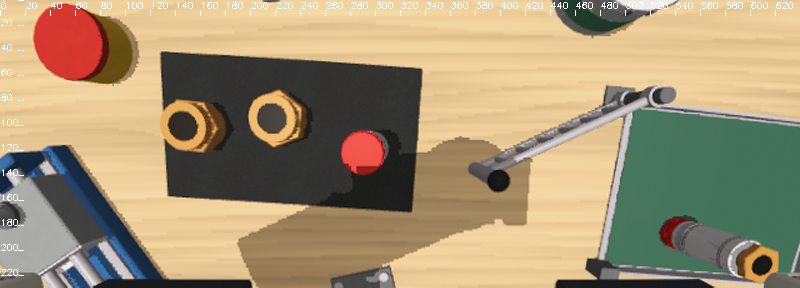

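```bash
python3 - <<'E'
from h import *
pick((613,71),105,np.deg2rad(95))
if bot.read_state()['width']<30: raise SystemExit
p,q=gpose(CLIP+36*CY+50*UP,CA,1)
print(bot.solve_ik(p+100*UP,q).round(2),bot.read_state()['joint_pos'].round(2))
bot.move_ptp(p+110*UP,q); bot.line_to(p,150); press(-2)
p,q=gpose(CLIP+36*CY,CA,1)
for dz in (-3,-4,-5,-6):
    f=bot.read_state()['contact_force']; print(dz,f.round(1),bot.read_state()['moment'].round(2))
    if f[2]>1: break
    bot.line_to(p+dz*UP,20); bot.pause(.2)
print(bot.read_state()['t'])
E
```

```text
grip w 33.2 [-0.6 -0.5  0.5]
lift w 32.9 [ 0.4 -0.6 -2.5]
[ 1.11  0.21 -0.67  0.48 -1.38 -1.14] [ 0.74  0.42 -0.34  0.61 -1.39  2.2 ]
30 [ 0.1  0.3 -2.3] 26 [ 0.4  0.7 -2.3] 22 [-1.5  0.1 -1.7] 18 [-0.1 -0.6 -2.2] 14 [-0.8 -1.2 -3.3] 10 [-0.3  0.7 -4.6] 6 [ 0.6 -0.1 -5.8] 2 [-0.3  0.6 -4.2] -2 [-5.9  5.   9.3] 
end [-5.2  5.  10.6] [ 0.3  0.2 -0.8]
-3 [-5.2  5.  10.6] [ 0.89  1.51 -1.43]
63.8083
```

```bash
python3 - <<'E'
from h import *
p,q=gpose(CLIP+36*CY,CA,1); bot.line_to(p,20); bot.pause(.3); print(bot.read_state()['contact_force'].round(1))
bot.move_gripper(60); bot.pause(.3); M=tilt(CA,1); p=bot.read_state()['tcp_pos']
bot.line_to(p-70*M[:,2],120); bot.line_to(p-70*M[:,2]+100*UP,200)
p,q=gpose(CLIP-36*CY+130*UP,CA+np.pi,1); bot.move_ptp(p,q)
look('pics/g6.png',[('side',200,140,100,90),('scene',280,140,90,75)]); print(bot.read_state()['t'])
E
```

```text
[-1.3 -0.5 -3.4]
(340, 785, 3)
68.3333
```

View pics/g6.png

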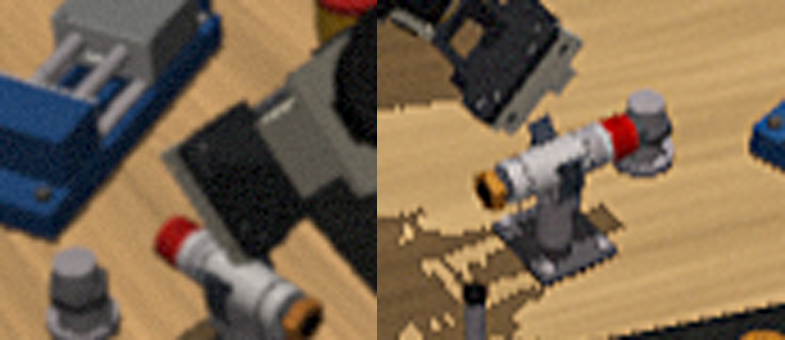

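```bash
cat >> h.py <<'E'
def unions(im):
    hsv=cv2.cvtColor(im,cv2.COLOR_RGB2HSV); m=cv2.inRange(hsv,(10,130,120),(25,255,255)); m=cv2.morphologyEx(m,cv2.MORPH_CLOSE,np.ones((15,15),np.uint8))
    n,_,st,ce=cv2.connectedComponentsWithStats(m); return [(ce[i].round(1),st[i].tolist()) for i in range(1,n) if st[i][4]>400]
E
python3 - <<'E'
from h import *
regrasp(0)
if bot.read_state()['width']<28: raise SystemExit
p,q=gpose(tray(42,35,107+120),LT,-1); bot.move_ptp(p,q); setdown(42,35)
bot.move_ptp([560,40,330],down(0)); bot.pause(.3); T=toolT(); im=bot.camera('wrist'); cv2.imwrite('pics/w7_raw.png',im[:,:,::-1])
print(unions(cv2.imread('pics/w5_raw.png')[:,:,::-1])); print(unions(im)); print(bot.read_state()['t'], proj('wrist',[tray(42,35,136)],T))
E
```

```text
pre [ 0.4 -1.1  0.3]
w 33.24440303709513 [-0.2 -0.6  2.5]
-3.6 -2.3 -0.9 0.1 1.2 -2.1 -2.7 -2.7 -2.2 -2.3 up 32.99318242228405 [ 0.9  0.1 -2.7]
touch 0 [0.4 0.  0.5]
[(array([220.7,  94.3]), [199, 72, 43, 46, 1097]), (array([151.3, 100.3]), [128, 79, 47, 43, 1136]), (array([608.1, 210.9]), [595, 197, 28, 29, 619])]
[(array([221. ,  94.4]), [199, 72, 43, 46, 1114]), (array([151.3, 100.2]), [128, 79, 47, 43, 1150]), (array([632.5, 133.5]), [623, 118, 17, 31, 419]), (array([608.4, 211.1]), [595, 197, 28, 29, 620])]
85.2 [[639.  134.1]]
```

```bash
cat >> h.py <<'E'
def union_move(xy,tx,ty):
    q=down(-np.pi/2); p=np.array([*xy,14.]); bot.move_gripper(80); bot.move_ptp(p+130*UP,q); bot.line_to(p,120); print('pre',bot.read_state()['contact_force'].round(1))
    bot.move_gripper(0,40); print('w',bot.read_state()['width']); bot.line_to(p+150*UP,150); s=bot.read_state(); print('w',s['width'],s['contact_force'].round(1))
    if s['width']<38: raise SystemExit('missed')
    q=down(TA-np.pi/2); p=tray(tx,ty,16); bot.move_ptp(p+150*UP,q); f0=bot.read_state()['contact_force'][2]; bot.line_to(p+6*UP,120)
    for dz in np.arange(5,-4,-1):
        bot.line_to(p+dz*UP,20); bot.pause(.1)
        if bot.read_state()['contact_force'][2]-f0>3: break
    print('touch',dz); w=bot.read_state()['width']; bot.move_gripper(min(w+12,66)); bot.pause(.2); bot.line_to(p+200*UP,150)
E
python3 - <<'E'
from h import *
union_move((639.5,162),-25,-84)
bot.move_ptp([560,40,330],down(0)); bot.pause(.3); print(unions(bot.camera('wrist')),bot.read_state()['t'])
E
```

```text
pre [0.2 0.1 0.2]
w 49.98246134263659
w 50.068684758563535 [-0.1  0.3 -2.4]
touch 0
[(array([151.7, 100. ]), [129, 79, 46, 43, 1164]), (array([632.5, 133.7]), [623, 118, 17, 31, 415]), (array([617.5, 203.9]), [595, 172, 45, 55, 996])] 99.9917
```

```bash
python3 - <<'E'
from h import *
T=toolT(); print(proj('wrist',[tray(-25,-84,31),tray(-25,-84,56)],T))
union_move((635.5,246),25,-33)
bot.move_ptp([540,-150,330],down(TA)); bot.pause(.3); T=toolT(); im=bot.camera('wrist'); cv2.imwrite('pics/w9_raw.png',im[:,:,::-1]); crop('wrist',0,0,640,230,1.25,'pics/w9.png',im)
print(proj('wrist',[tray(-25,-84,56),tray(25,-33,56),tray(-42,45,136),tray(42,35,136)],T)*1.25,bot.read_state()['t'])
E
```

```text
[[640.6 186.2]
 [656.5 190.5]]
pre [ 0.6 -1.1 -0.2]
w 53.155295627176244
w 53.39452608599873 [ 0.2 -0.2 -2.9]
touch 0
[[649.5   197.5  ]
 [604.    144.875]
 [542.75  231.875]
 [564.    124.5  ]] 114.35
```

View pics/w9.png

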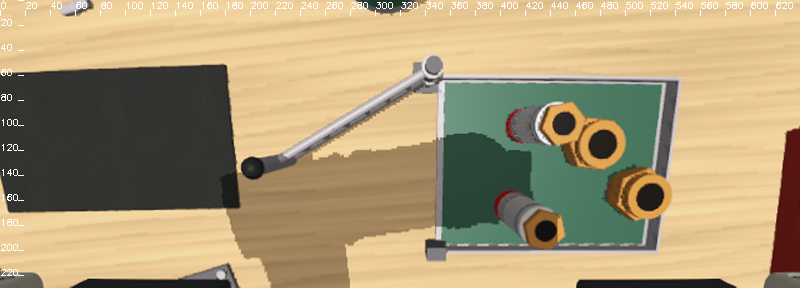

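```bash
python3 - <<'E'
from h import *
H=np.array([658.6,-187.5,0]); 
def pt(th,z=97): a=np.deg2rad(th); return H+165*np.array([np.cos(a),np.sin(a),0])+z*UP
q=lambda th: down(np.deg2rad(th)-np.pi)
bot.move_gripper(60); bot.move_ptp(pt(114,230),q(114)); bot.line_to(pt(114),100); print(bot.read_state()['contact_force'].round(1))
bot.move_gripper(0,10); print(bot.read_state()['width'])
for th in np.r_[np.arange(118,174,4),174,175,176,177]:
    bot.line_to(pt(th),80,ori=q(th)); f=bot.read_state()['contact_force']; print(th,f[:2].round(1),end=' ')
    if np.hypot(*f[:2])>15: break
bot.pause(.2); print(bot.read_state()['tcp_pos'])
bot.move_gripper(40); bot.pause(.3); print(bot.read_state()['contact_force'].round(1)); bot.line_to(bot.read_state()['tcp_pos']+150*UP,120)
bot.move_ptp([540,-120,330],down(TA)); bot.pause(.3); T=toolT(); im=bot.camera('wrist'); cv2.imwrite('pics/w10_raw.png',im[:,:,::-1]); 
crop('wrist',240,0,400,230,2,'pics/w10.png',im)
print([proj('wrist',[pt(t,137)],T) for t in (171,175.2,179)],bot.read_state()['t'])
E
```

```text
[-0.6  0.3 -0. ]
16.82929297930201
118 [ 0.6 -0.3] 122 [ 1.1 -3.2] 126 [ 2.  -3.8] 130 [ 3.2 -4.7] 134 [ 3.5 -3.5] 138 [ 4. -3.] 142 [ 5.6 -3.4] 146 [ 4.6 -3.5] 150 [ 4.9 -3.2] 154 [ 5.3 -3.6] 158 [ 6.3 -1.9] 162 [ 5.6 -2.2] 166 [ 5.9 -2.6] 170 [ 6.5 -1.9] 174 [ 6.7 -1.2] 175 [6.4 2.5] 176 [ 5.4 19.9] [ 496.84371222 -172.54346039   97.02526484]
[ 0.5 -0.6 -0.7]
[array([[365.9, 214.8]]), array([[377.7, 215.2]]), array([[388.4, 214.8]])] 126.4083
```

View pics/w10.png

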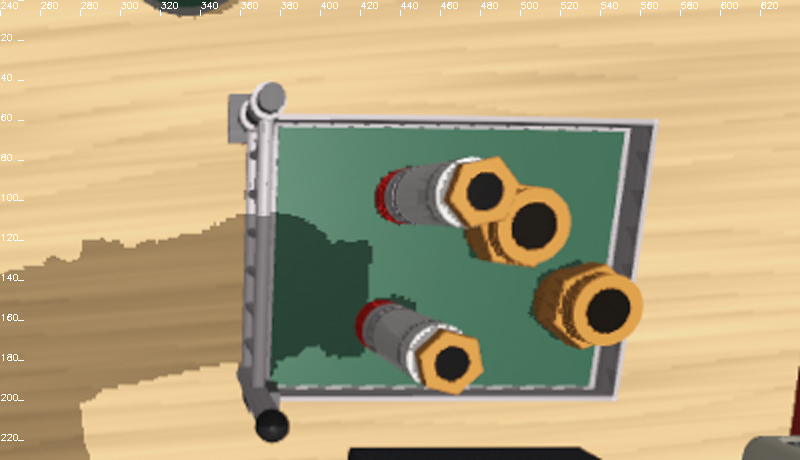

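```bash
python3 -c "
from h import *
s=bot.read_state();print(s['contact_force'].round(1),s['t']); bot.close_job()"
```

```text
[-0.5  0.3  0.2] 126.4083
the job is handed in; nothing more can be done
```

The job is done and handed in at 126 s of the 210 s allowed; no verdict was reported.

- **Couplers:** I slid the vise jaw about 41 mm open. Coupler A and then coupler B (one was waiting on the mat) went into the spring clip, were let go and regrasped from the hex side. Both now stand red cover down in the tray. In the last wrist picture their hex ends appear where an upright coupler should be.
- **Unions:** Both are standing in the tray. Neither had moved when I looked again before picking it up.
- **Gate:** It is shut. The force rose to about 20 N as it met its stop at about the expected closed angle, and its end ball then appeared at the shut position in the picture, within about 2 pixels.
- **Robot:** It ended clear above the tray with no contact force.

**What I did not settle:**
- Coupler A was set in the clip about 3 mm lower by the tool than coupler B. That is probably a small offset in the grip, and both looked level and seated.
- The gripper read about 3–4 mm wide on the handle post (20 mm against 16 mm) and gate post (17 mm against 14 mm). The scene picture showed the jaw open and the last wrist picture the gate shut.
- I did not measure the bystanders again at the end. I saw no contact with them in the pictures or the force readings.

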